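# Reload and lock the bait station under the sink

## Task

The bait strip lies loose in the trough of the black bait station. Without lifting it out, push it into the channel against the orange spring follower until the little catch springs up behind its tail and holds it by itself, then slide the metal cover rail fully shut over it, and then swing the red lock lever until its pointer stands at the yellow marked notch, no further. Leave everything else in the cupboard where it is.

Things in the scene. Friction and masses are not known exactly. Their poses are not given: they have to be found in the camera images.
- station: Black plastic bait station, fixed, 212 x 110 mm, 54 mm high. Origin: underside, on the channel's centre line, 97 mm from the channel's mouth. x runs along the channel (the strip is pushed to +x), y across (lever on the +y side), z up. Channel 25 mm wide, centred on y = 0, floor at z = 12 mm. From x = -97 to +1 mm it is an open trough, wall tops at z = 20, so the strip stands 20 mm proud.
- hood_mouth (a point): Where the trough ends and the hooded part of the channel begins, at station x = +1 mm, z = 46.5 mm (top of the hood, inturned lips with a slot between). The hood runs to x = +103 mm and is closed at its far end.
- follower_face (a point): Top middle of the face of the orange spring follower in the hood. At rest at station x = +25 mm; a hard stop at +71 mm. Its spring pushes back towards the mouth with 2 N at rest, about 5 N with the strip on the catch, under 6 N at the stop.
- catch_edge (a point): Holding edge of the steel catch in the trough floor, at station x = -41 mm. The catch is 6 mm high and sprung up; the strip holds it down until the strip's tail is pushed past this edge, then it pops up and the spring pushes the tail back against it. Pushing the tail to about x = -35 mm and backing off is enough; the hard stop comes at -29 mm.
- strip: Rigid bait strip, 100 x 22 x 28 mm, about 70 g: five blue blocks on a yellow carrier with a flat yellow tail plate. It lies loose in the trough, its nose under the hood, short of the follower. Origin: centre of its underside; x runs from tail to nose, as the station's x.
- strip_tail (a point): Top edge of the strip's flat tail face, middle of its width, 40 mm above the cupboard base; the face goes down from here. It starts at station x = -91 to -76 mm.
- rail (a joint): Sliding aluminium cover rail (plate 120 x 50 mm with a 14 mm wide window slot along its middle, top face 54 mm above the cupboard base), in m: 0 fully open (parked over the hood), 0.090 fully shut, at its stop; starts between 0 and 0.012. It moves to the station's -x as it closes, passing over the strip without touching it. Friction about 2 N; stays where it is left.
- rail_fin (a point): Middle of the top edge of the rail's green upright fin, by which it is pushed: 40 mm wide across the channel, 6 mm thick, from the plate (54 mm) up to 80 mm above the cupboard base. At station x = +5 mm with the rail open, -85 mm shut. Behind it (+x side) the plate is flat.
- lever (a joint): Red lock lever on a vertical pivot at station x = -77, y = +52 mm; rad, growing clockwise from above. At value q it points 0.35 - q rad counterclockwise from station +x. Starts between 0 and 0.4 (along the station, clear of the rail). Marked notch at 1.70 (lever across the shut rail); stop beyond it at 2.05. Friction, about 1 N at the post; no click; stays where left.
- lever_tip (a point): Centre of the top of the upright red post at the lever's end: 16 mm across, 72 mm from the pivot, free from 65 to 88 mm above the cupboard base. Below it the lever's bar is 11 mm wide.
- lock_mark (a point): Outer end of the yellow stripe on the black lever block that marks the locked notch, 55 mm above the base, 28 mm from the pivot on the side away from the channel. The lever's short red pointer, opposite its post, lies along this stripe when locked.
- mousetrap: Wooden mousetrap 100 x 48 x 16 mm with a steel spring clip, a bystander; origin under its centre.
- ubend: Grey plastic U-bend trap lying flat, about 160 x 150 x 48 mm, a bystander; origin underneath, between its legs.
- soap_dish: Green ceramic soap dish 85 x 125 x 26 mm, a bystander; origin under its centre.
- jug: Orange plastic jug, 100 mm across, 150 mm high, open, with a handle, a bystander; origin under its centre.
- bottle_brush: Blue and white nylon bottle brush about 300 mm long, 52 mm across, lying, a bystander; origin below its middle.
- cleaner: Green cleaner bottle 68 mm across, 190 mm high, a bystander; origin under its centre.

How it is judged:
By the outcome, as a careful person would: the job done as asked, in the order asked, and still so for the second after the job is handed in, with the robot touching nothing.
It also fails if it takes over 70 s, if anything falls off the work surface, if the arm or the gripper's body presses on something with over 40 N, if the wrist force passes 120 N, or if a joint passes its speed limit or range.

## Robot

A 6-joint arm with a two-finger parallel gripper is mounted at the origin on the work surface. World frame = base frame: x ahead of the robot, y to its left, z up, the work surface at z = 0. Lengths are in m, angles in rad, forces in N, time in s.
With the tool pointing down it reaches from about 0.4 to 0.925 m from the base axis. Payload 12.5 kg.
Tool frame: the origin (TCP) lies midway between the tips of the shut fingers; the grasp point (between the pads) lies 19 mm behind it; x points along the fingers, y is the direction in which the jaws open and shut, and the axes are right-handed (so a half turn about x gives the same grasp; the last joint's range is limited). The gripper opens to 95 mm and grips with 3 to 60 N. Pads are 20 mm wide; open, the fingers measure 119 mm over their backs; the gripper's body (75 mm by 180 mm) begins 59 mm behind the grasp point.
Start: joints at [-1.206, 0.491, 1.559, -0, 1.092, -0.106], TCP at [0.284, -0.557, 0.215] pointing down, gripper open.
Joint ranges: [-3.1, 3.1], [-0.84, 2.19], [0.05, 2.79], [-1.13, 4.28], [0.06, 2.93], [-2.69, 2.69]. Speed limits (rad/s): [2.22, 2.22, 2.79, 3.14, 3.14, 3.14].

## Interface

Orientations are given as a rotation vector (axis times angle).
In Python, from bench import r gives the robot as it stands. Calls block until the motion is done:
- r.reach(position, orientation): joint-space move of the TCP to a pose.
- r.move_straight(position, attitude=None, velocity=0.15): straight line of the TCP; attitude=None keeps the orientation; velocity is the mean speed in m/s.
- r.move_j(angles): joint-space move.
- r.gripper_to(opening, newtons=None): finger opening in m; newtons is the grip in N (None keeps the last); returns when the fingers have stopped.
- r.dwell(seconds).
- r.inverse_kinematics(position, orientation): joint angles nearest the present ones, or None.
- r.grab_frame(name): name is "scene" or "top" or "wrist"; returns the picture (480x640x3 uint8, blue, green, red); there is no depth.
- r.calibration(name): a dict with "fx", "fy", "cx", "cy" (pixels), "world_from_camera" (4x4, takes a point from camera to world coordinates). Camera axes: x right, y down, z forward; pixel columns grow to the right and rows downward; lengths in m; the calibration is good to about 2 mm. A picture is of the moment at which its call begins: read the wrist's pose just before it. calibration takes no time and is no camera call; for the wrist camera it gives the pose at the moment of the call.
A pose or a line that the arm cannot do raises r.Unreachable and nothing moves.
- r.finish_job(): hands the job in, once; it reports no verdict.
Readings, each from a call of its own:
- r.get_time(): time.
- r.get_joints(): joint angles.
- r.get_qd(): joint speeds.
- r.get_joint_torque(): joint torques, N m.
- r.get_position(): TCP position.
- r.get_orientation(): TCP orientation.
- r.get_force(): force on the tool from outside, world axes, zero at the start.
- r.get_ft_torque(): the same for the moment, N m.
- r.get_finger_gap(): finger opening in m.
Only numpy, scipy, OpenCV 4.12 (cv2) and the standard library are available. Lean on these libraries where they do the work, as an engineer would, in place of code of your own. Each camera call takes 0.05 s, during which the arm holds its last target. There are 200 camera calls.

## Working session

There is one attempt and no reset: what is moved stays moved. The work goes in short steps, each a Python script; the robot and the scene stay as the last script left them, time stands still between calls to the robot, and variables do not carry over. Pictures are saved under pics/ and viewed, about 8 in all and at most 12, crops included, and the job is handed in when it is done.

```bash
mkdir -p pics; ls; python3 - <<'E'
from bench import r
import cv2,numpy as np
for n in("scene","top"):
    im=r.grab_frame(n); cv2.imwrite(f"pics/{n}0.png",im)
    c=r.calibration(n); print(n,c["fx"],c["fy"],c["cx"],c["cy"]); print(np.round(c["world_from_camera"],4))
print(r.get_time(),r.get_orientation())
E
```

```text
pics
scene 502.13278117943526 502.13278117943526 318.2963393445798 233.32257641795854
[[-0.1934  0.7751 -0.6015  1.2849]
 [ 0.9811  0.1579 -0.112   0.1147]
 [ 0.0081 -0.6117 -0.791   0.9839]
 [ 0.      0.      0.      1.    ]]
top 615.5612158335216 615.5612158335216 319.218427035511 230.5998090187172
[[ 0.0061 -0.9872  0.1596  0.3358]
 [-0.9999 -0.0048  0.0089 -0.0196]
 [-0.008  -0.1596 -0.9871  1.6764]
 [ 0.      0.      0.      1.    ]]
0.1 [ 1.95936416  0.47096358 -1.95966593]
```

View pics/top0.png

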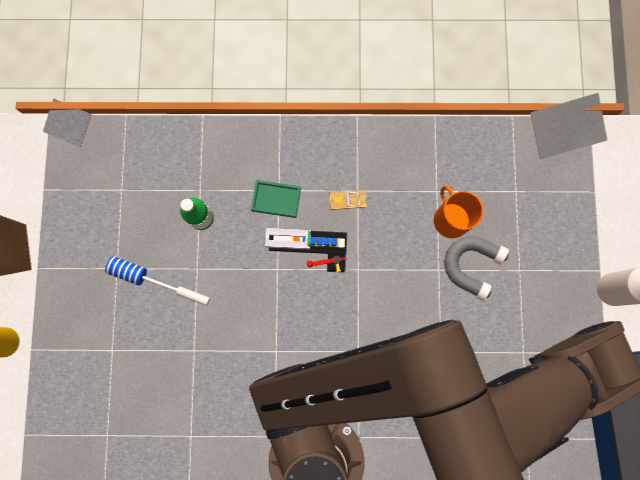

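View pics/scene0.png

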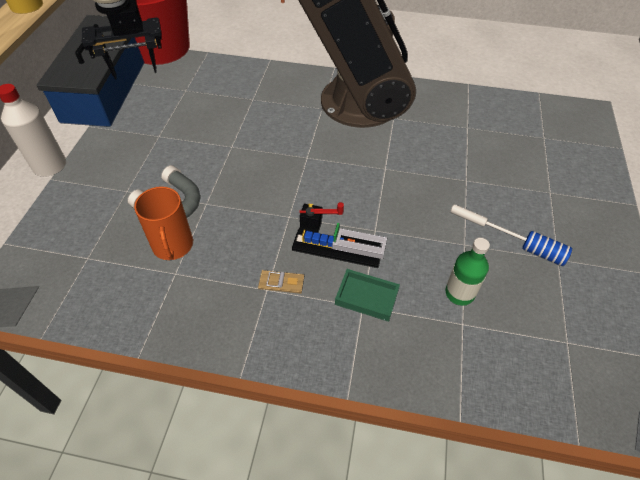

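```bash
cat > h.py <<'E'
from bench import r
import cv2,numpy as np
from scipy.spatial.transform import Rotation as R
def ori(yaw):   # tool x down, tool y (jaws) at yaw in world
    x=np.array([0,0,-1.]); y=np.array([np.cos(yaw),np.sin(yaw),0]); return R.from_matrix(np.c_[x,y,np.cross(x,y)]).as_rotvec()
def ray(c,u,v,z):
    T=np.array(c["world_from_camera"]); d=T[:3,:3]@[(u-c["cx"])/c["fx"],(v-c["cy"])/c["fy"],1]
    return T[:3,3]+d*(z-T[2,3])/d[2]
def proj(c,p):
    T=np.array(c["world_from_camera"]); q=T[:3,:3].T@(np.asarray(p)-T[:3,3]); return np.array([c["cx"]+c["fx"]*q[0]/q[2],c["cy"]+c["fy"]*q[1]/q[2]])
E
python3 - <<'E'
from h import *
c=r.calibration("top")
for u,v in((266,240),(346,243),(307,241)): print(ray(c,u,v,0.045))
p=ray(c,307,241,0.045)
for yaw in (np.pi/2,-np.pi/2,0,np.pi):
    q=r.inverse_kinematics([p[0],p[1],0.3],ori(yaw)); print(yaw,q)
print(R.from_rotvec(r.get_orientation()).as_matrix().round(3))
w=r.calibration("wrist"); print(w["fx"],w["world_from_camera"].round(3) if hasattr(w["world_from_camera"],'round') else w)
E
```

```text
[0.57337983 0.13758501 0.045     ]
[ 0.56633212 -0.07673947  0.045     ]
[0.57121847 0.02765866 0.045     ]
1.5707963267948966 [-0.0671063   0.33915602  1.57301164  0.          1.22942499 -1.63790262]
-1.5707963267948966 [-6.71062980e-02  3.39156022e-01  1.57301164e+00 -4.44089210e-16
  1.22942499e+00  1.50369003e+00]
0 [-6.71062980e-02  3.39156022e-01  1.57301164e+00 -4.44089210e-16
  1.22942499e+00 -6.71062980e-02]
3.141592653589793 None
[[-0.     0.454 -0.891]
 [ 0.001 -0.891 -0.454]
 [-1.    -0.001 -0.   ]]
340.0383769068017 [[ 0.454 -0.85  -0.266  0.359]
 [-0.891 -0.433 -0.135 -0.519]
 [-0.001  0.299 -0.954  0.385]
 [ 0.     0.     0.     1.   ]]
```

```bash
python3 - <<'E'
from h import *
r.reach([0.575,0.0,0.22],ori(0)); r.gripper_to(0.0)
r.move_straight([0.575,0.04,0.17])
c=r.calibration("wrist"); im=r.grab_frame("wrist"); np.save("c1.npy",c,allow_pickle=True)
cv2.imwrite("pics/w1raw.png",im)
print(r.get_time(),r.get_position(),r.get_finger_gap(),r.get_force()); print(np.round(c["world_from_camera"],4),c["cx"],c["cy"])
for p in([.57,.13,.045],[.57,-.07,.045]): print(proj(c,p))
E
```

```text
4.4833 [0.57543021 0.03966382 0.17070112] 0.0005221658600092392 [ 0.36704334 -0.32354288  0.06010552]
[[ 1.000e+00  6.000e-04  8.000e-04  5.746e-01]
 [ 8.000e-04 -9.543e-01 -2.989e-01  1.241e-01]
 [ 6.000e-04  2.989e-01 -9.543e-01  3.409e-01]
 [ 0.000e+00  0.000e+00  0.000e+00  1.000e+00]] 325.12151575333917 243.71886890356933
[319.35206747 129.69253482]
[320.20157334 340.39842904]
```

View pics/w1raw.png

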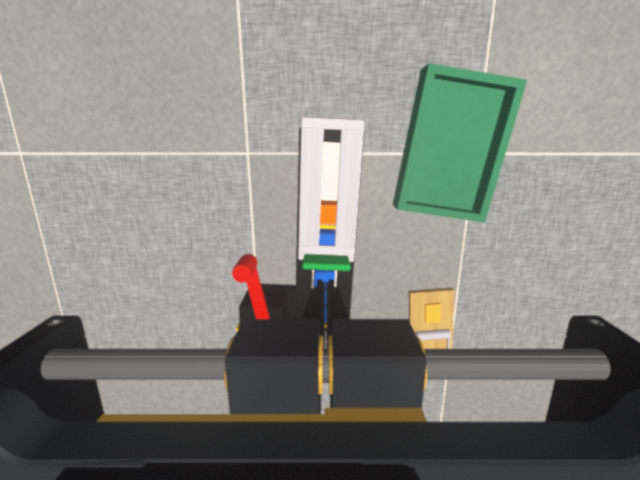

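```bash
python3 - <<'E'
from h import *
r.move_straight([0.56,-0.11,0.16])
c=r.calibration("wrist"); im=r.grab_frame("wrist"); np.save("c2.npy",c,allow_pickle=True)
cv2.imwrite("pics/w2raw.png",im)
print(r.get_time())
cr=im[0:300,180:480]; cv2.imwrite("pics/w2.png",cv2.resize(cr,(600,600),interpolation=cv2.INTER_CUBIC))
E
```

```text
5.6917
```

View pics/w2.png

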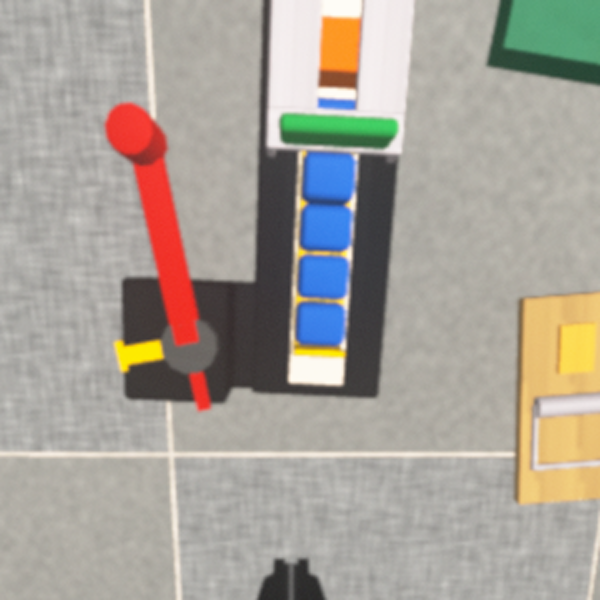

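```bash
cat > fit.py <<'E'
from h import *
from scipy.optimize import least_squares
c1=np.load("c1.npy",allow_pickle=True).item(); c2=np.load("c2.npy",allow_pickle=True).item()
def w2(u,v,z): return ray(c2,180+u/2,v/2,z)[:2]
def w1(u,v,z): return ray(c1,u,v,z)[:2]
L={'farL':w1(302.5,119,.054),'farR':w1(363,121,.054),'nearL':w2(266,148,.054),'nearR':w2(401,155,.054),'edgeL':w2(271,2,.054),'edgeR':w2(413,2,.054),
'mark':w2(117,356,.055),'pivot':w2(189,346,.062),'fin':w2(340,120,.08),'fin1':w1(327,260,.08),'tail':w2(316,385,.04),'post':w2(130,128,.088),'post1':w1(246,264,.088),'end':w2(316,395,.02)}
def st(p,t): a=t[2]; d=p-t[:2]; return np.array([d@[np.cos(a),np.sin(a)],d@[-np.sin(a),np.cos(a)]])
def res(t):
    S={k:st(v,t) for k,v in L.items()}
    return 1000*np.r_[[S[k][1]-s*.025 for k,s in(('farL',1),('nearL',1),('edgeL',1),('farR',-1),('nearR',-1),('edgeR',-1))],
      S['fin'][1],S['fin1'][1],.5*S['tail'][1],S['mark']-[-.0831,.0793],S['pivot']-[-.077,.052]]
if __name__=="__main__":
    f=least_squares(res,[.57,.03,np.pi/2]); print(f.x,f.fun.round(1))
    for k,v in L.items(): print(k,(1000*st(v,f.x)).round(1),v.round(4))
    d=st(L['post'],f.x)-[-.077,.052]; print('lever r',np.hypot(*d),'q',.35-np.arctan2(d[1],d[0]))
    np.save("st.npy",f.x)
E
python3 fit.py
```

```text
[0.57533133 0.02241758 1.51973238] [-0.6 -0.4 -0.2  1.3 -0.3  0.4 -0.5 -0.7  0.  -0.   1.7  0.  -0.7]
farL [114.3  24.4] [0.5568 0.1378]
farR [115.3 -23.7] [0.6048 0.1364]
nearL [-4.5 24.6] [0.5505 0.0192]
nearR [ -4.2 -25.3] [0.6004 0.0169]
edgeL [41.7 24.8] [0.5527 0.0653]
edgeR [ 44.3 -24.6] [0.6022 0.0654]
mark [-83.1  81. ] [ 0.4902 -0.0565]
pivot [-77.   51.3] [ 0.5202 -0.0518]
fin [ 1.  -0.5] [0.5759 0.0234]
fin1 [ 6.1 -0.7] [0.5764 0.0284]
tail [-92.9   0. ] [ 0.5706 -0.0704]
post [-6.3 67. ] [0.508  0.0195]
post1 [ 2.3 63.5] [0.512 0.028]
end [-100.5   -1.2] [ 0.5714 -0.0781]
lever r 0.07225576177561771 q 0.14019523445507806
```

```bash
cat >> h.py <<'E'
def S(x,y,z):
    t=np.load("st.npy"); a=t[2]; return [t[0]+x*np.cos(a)-y*np.sin(a),t[1]+x*np.sin(a)+y*np.cos(a),z]
def F():
    a=np.load("st.npy")[2]; f=np.array(r.get_force()); return np.array([f[0]*np.cos(a)+f[1]*np.sin(a),-f[0]*np.sin(a)+f[1]*np.cos(a),f[2]])
def P():
    t=np.load("st.npy"); a=t[2]; p=np.array(r.get_position()); d=p[:2]-t[:2]; return 1000*np.array([d[0]*np.cos(a)+d[1]*np.sin(a),-d[0]*np.sin(a)+d[1]*np.cos(a),p[2]])
A=-0.051
E
python3 - <<'E'
from h import *
r.move_straight(S(-.122,0,.12),ori(A)); r.move_straight(S(-.122,0,.028),velocity=.1); r.dwell(.2); print(P(),F(),r.get_time())
f0=F()
for x in np.r_[-110:-55:5,-55:-46.9:2]:
    r.move_straight(S(x/1000,0,.028),velocity=.04); p=P();f=F()-f0; print(round(x),p.round(1),f.round(2))
    if abs(f[0])>9: break
print(r.get_time())
E
```

```text
[-122.05268004   -0.22465438   28.51830426] [0.6315742  0.40482329 0.00111643] 7.3917
-110 [-109.7   -0.    28. ] [-1.96 -0.9   0.48]
-105 [-104.8   -0.    28. ] [-0.   -0.36  1.22]
-100 [-99.8   0.   28. ] [-0.77 -0.89 -0.45]
-95 [-94.8  -0.   28. ] [-0.3  -0.77 -0.2 ]
-90 [-89.8   0.   28. ] [-0.92 -1.2   0.88]
-85 [-84.9  -0.1  28. ] [-2.31 -1.12  0.15]
-80 [-79.8  -0.   28. ] [-2.7  -0.01 -0.01]
-75 [-74.8  -0.   28. ] [-2.05 -0.34  0.22]
-70 [-69.8  -0.   28. ] [-3.95 -0.47  1.58]
-65 [-64.9   0.   28. ] [-3.78 -1.38 -0.1 ]
-60 [-60.  -0.  28.] [-4.12 -0.8   0.76]
-55 [-55.1   0.   28. ] [-4.39 -0.32  0.63]
-53 [-53.1  -0.   28. ] [-5.09 -0.86  0.28]
-51 [-51.1  -0.   28. ] [-4.83 -0.99  0.68]
-49 [-49.   0.  28.] [-5.1  -0.89  0.35]
-47 [-47.   0.  28.] [-4.3   0.24  1.06]
11.8667
```

```bash
python3 - <<'E'
from h import *
for x in (-46,-45,-44,-43):
    r.move_straight(S(x/1000,0,.028),velocity=.03); r.dwell(.1); f=F(); print(P().round(1),f.round(2))
    if f[0]<-10: break
for x in (-46,-50,-54,-60,-75):
    r.move_straight(S(x/1000,0,.028),velocity=.05); r.dwell(.1); print(P().round(1),F().round(2))
r.move_straight(S(-.09,0,.14),velocity=.2)
r.move_straight(S(-.14,0,.15),velocity=.2)
c=r.calibration("wrist"); im=r.grab_frame("wrist"); np.save("c3.npy",c,allow_pickle=True); cv2.imwrite("pics/w3raw.png",im)
cv2.imwrite("pics/w3.png",cv2.resize(im[0:300,180:480],(600,600),interpolation=cv2.INTER_CUBIC)); print(r.get_time())
E
```

```text
[-46.1   0.   28. ] [-3.75 -1.45  0.36]
[-45.  -0.  28.] [-4.72 -0.29  0.98]
[-44.  -0.  28.] [-5.26 -0.38  0.81]
[-43.1   0.   28. ] [-4.39 -0.03  0.92]
[-46.3  -0.   28. ] [-5.59 -0.97  1.16]
[-50.5  -0.   28. ] [-5.25 -0.12  0.81]
[-53.9   0.1  27.9] [ 1.31  0.12 -0.72]
[-60.1   0.   28. ] [-0.    0.88  0.03]
[-75.   0.  28.] [-0.41  0.97  0.01]
16.4083
```

View pics/w3.png

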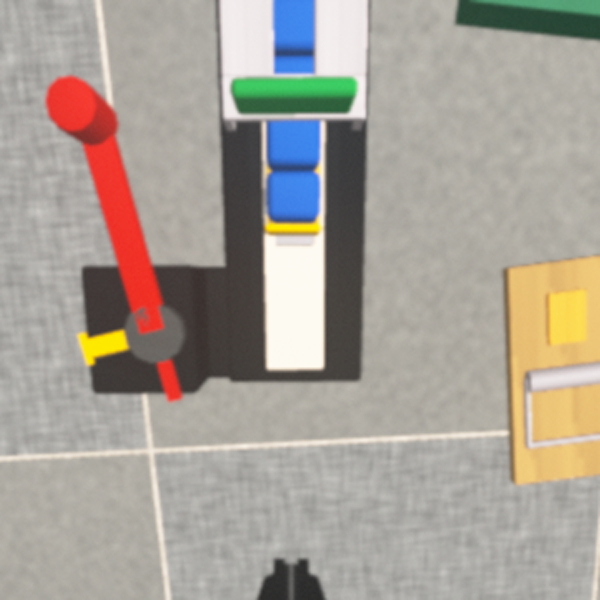

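```bash
python3 - <<'E'
from h import *
import fit
c=np.load("c3.npy",allow_pickle=True).item(); t=np.load("st.npy")
for n,u,v,z in(("tail",292,233,.04),("fin",294,80,.08),("post",80,102,.088),("pivot",155,332,.062),("mark",80,350,.055)):
    print(n,1000*fit.st(ray(c,180+u/2,v/2,z)[:2],t))
r.move_straight(S(-.06,0,.15),velocity=.25);r.move_straight(S(.032,0,.15),velocity=.25); r.move_straight(S(.032,0,.062),velocity=.12); r.dwell(.1)
print(P(),F(),r.get_time()); f0=F()
for x in np.r_[20:-61:-8,-64:-82.1:-1]:
    r.move_straight(S(x/1000,0,.062),velocity=.06 if x>-64 else .03); f=F()-f0; print(P().round(1),f.round(2))
    if f[0]>8: break
print(r.get_time())
E
```

```text
tail [-40.78352156   0.33772914]
fin [ 1.58585469 -0.25660626]
post [-6.14080494 64.60640208]
pivot [-76.32623259  51.08379047]
mark [-83.59295904  81.61943593]
[31.93966059 -0.39578965 62.81935515] [-0.38412647  0.36898783 -0.16954272] 18.375
[19.5 -0.1 62.2] [0.02 0.1  0.19]
[11.6  0.  62. ] [ 0.2  -0.47 -0.09]
[ 3.6  0.  62. ] [ 0.66 -0.58  0.41]
[-4.4  0.  62. ] [1.38 0.26 0.24]
[-12.4   0.   62. ] [ 0.09 -0.43 -0.03]
[-20.4   0.   62. ] [ 0.24 -1.11  0.27]
[-28.4   0.   62. ] [ 0.26  0.23 -0.23]
[-36.4  -0.   62. ] [ 0.58 -0.61  0.06]
[-44.4   0.   62. ] [ 0.14 -0.73  0.11]
[-52.5  -0.   62. ] [ 0.69 -0.46  0.07]
[-60.5   0.   62. ] [-0.11 -0.41  1.02]
[-64.2  -0.   62. ] [ 0.57  0.25 -0.49]
[-65.   0.  62.] [ 1.37 -0.45 -0.06]
[-66.  -0.  62.] [ 0.82 -1.32  0.52]
[-67.1   0.   62. ] [1.09 0.1  0.56]
[-68.1  -0.   62. ] [ 0.7  -0.07  0.78]
[-68.7  -0.   62. ] [ 5.54 -0.8   0.32]
[-68.8  -0.   62. ] [12.69 -1.53  0.42]
23.3417
```

```bash
python3 - <<'E'
from h import *
r.dwell(.2); print(P(),F())
r.move_straight(S(-.060,0,.062),velocity=.1); r.move_straight(S(-.06,0,.15),velocity=.2); r.move_straight(S(-.14,0,.15),velocity=.2)
c=r.calibration("wrist"); im=r.grab_frame("wrist"); np.save("c4.npy",c,allow_pickle=True); cv2.imwrite("pics/w4raw.png",im)
cv2.imwrite("pics/w4.png",cv2.resize(im[0:300,180:480],(600,600),interpolation=cv2.INTER_CUBIC)); print(r.get_time())
E
```

```text
[-6.87453916e+01 -1.20051041e-02  6.20311586e+01] [12.65864528 -0.63462256  1.65651109]
24.9833
```

View pics/w4.png

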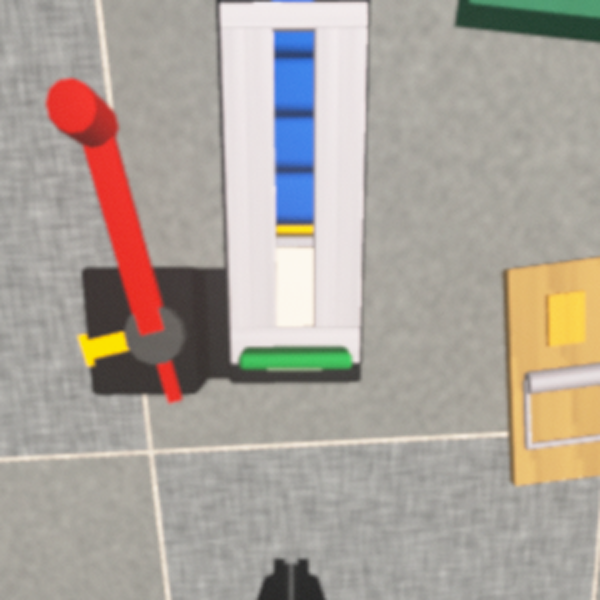

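```bash
cat >> h.py <<'E'
def lev(q,d=.019,z=.071):
    a=.35-q; t=np.load("st.npy")
    return S(-.077+.072*np.cos(a)-d*np.sin(a),.052+.072*np.sin(a)+d*np.cos(a),z),ori(t[2]+a)
E
python3 - <<'E'
from h import *
import fit
c=np.load("c4.npy",allow_pickle=True).item(); t=np.load("st.npy")
for n,u,v,z in(("tail",293,234,.04),("fin",296,352,.08),("far",294,2,.054),("near",295,366,.054),("pivot",155,332,.062)):
    print(n,1000*fit.st(ray(c,180+u/2,v/2,z)[:2],t))
p,o=lev(.14,.03,.16); r.reach(p,o); p,o=lev(.14,.03); r.move_straight(p,o,velocity=.15)
print(r.get_time(),F(),P(),r.get_joints().round(2))
for q in np.r_[.14:1.5:.13,1.55]:
    p,o=lev(q); r.move_straight(p,o,velocity=.08)
    f=np.array(r.get_force()); print(round(q,2),f.round(1))
    if np.hypot(*f[:2])>12: break
print(r.get_time())
p,o=lev(1.55,.035); r.move_straight(p,o)
r.move_straight(p[:2]+[.16],velocity=.2); r.reach(S(-.14,.01,.15),ori(A))
c=r.calibration("wrist"); im=r.grab_frame("wrist"); np.save("c5.npy",c,allow_pickle=True); cv2.imwrite("pics/w5raw.png",im)
cv2.imwrite("pics/w5.png",cv2.resize(im[50:250,180:380],(600,600),interpolation=cv2.INTER_CUBIC)); print(r.get_time())
E
```

```text
tail [-40.56009256  -0.0763786 ]
fin [-81.21324898  -1.03968534]
far [31.54020475 -0.33557269]
near [-89.33397296  -0.84290692]
pivot [-75.79319028  51.09920311]
27.125 [ 0.25452069  0.05198426 -0.20725647] [-12.93375476  96.05145432  71.36598589] [-0.11  0.51  2.05  0.    0.58 -1.84]
0.14 [ 1.1  0.4 -0.1]
0.27 [ 0.1 -0.  -0.3]
0.4 [ 0.1  0.3 -0.1]
0.53 [-0.4 -0.1  0. ]
0.66 [ 0.  -0.3 -0.2]
0.79 [-0.2 -0.  -0. ]
0.92 [-0.2  0.8  0.9]
1.05 [0.6 0.6 0.4]
1.18 [-0.1  0.5 -0. ]
1.31 [-0.3  0.7  0.3]
1.44 [ 0.3 -0.1  0.2]
1.55 [-0.   0.1 -0.3]
30.5083
31.9667
```

View pics/w5.png

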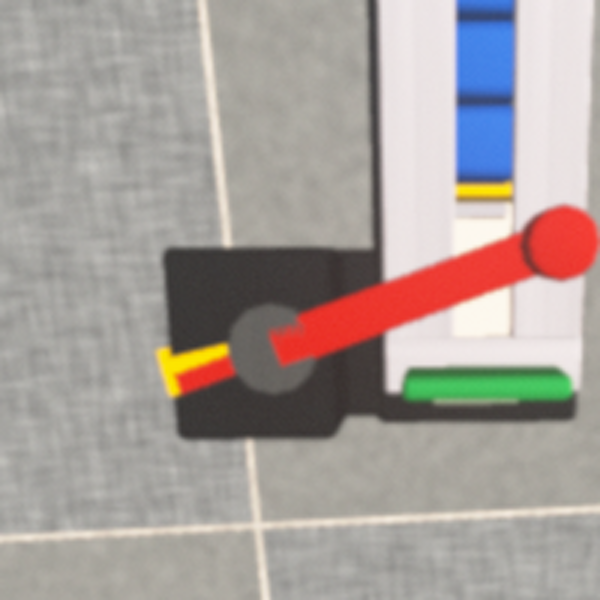

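```bash
python3 - <<'E'
from h import *
import fit
t=np.load("st.npy")
for n in (4,5):
    c=np.load(f"c{n}.npy",allow_pickle=True).item(); im=cv2.imread(f"pics/w{n}raw.png").astype(int)
    m=(im[...,1]>im[...,0]+40)&(im[...,1]>im[...,2]+40); m[:120]=0; m[:,:260]=0; m[:,400:]=0
    v,u=np.nonzero(m); print(n,"green rows",v.min(),v.max()+1,"cols",u.min(),u.max()+1)
    um=int(u.mean()); print(im[v.min()-2:v.max()+3,um,1])
    for x in(-85,-83,-81): print(x,[round(proj(c,S((x+dx)/1000,0,z))[1],1) for dx,z in((3,.054),(3,.08),(-3,.08))])
c=np.load("c5.npy",allow_pickle=True).item()
w=lambda u,v,z:fit.st(ray(c,180+u/3,50+v/3,z)[:2],t)
post=w(564,242,.088); piv=w(273,349,.062); mk=w(167,372,.055); print(post,piv,mk)
for pv in (np.array([-.077,.052]),piv): d=post-pv; print(np.hypot(*d),.35-np.arctan2(d[1],d[0]))
for q in(1.5,1.55,1.6,1.65): a=.35-q; print(q,(proj(c,S(-.077+.072*np.cos(a),.052+.072*np.sin(a),.088))-[180,50])*3)
E
```

```text
4 green rows 175 185 cols 300 356
[153 118 118 141 171 192 199 196 190 183 172 165 123  78]
-85 [np.float64(173.4), np.float64(177.1), np.float64(185.8)]
-83 [np.float64(170.7), np.float64(174.2), np.float64(182.9)]
-81 [np.float64(168.1), np.float64(171.3), np.float64(180.1)]
5 green rows 174 184 cols 314 371
[154 118 116 143 174 193 199 198 191 182 175 166 131  89]
-85 [np.float64(172.4), np.float64(176.1), np.float64(184.8)]
-83 [np.float64(169.7), np.float64(173.1), np.float64(181.9)]
-81 [np.float64(167.1), np.float64(170.2), np.float64(179.0)]
[-0.05225954 -0.01652869] [-0.07681057  0.05125685] [-0.08309819  0.0796903 ]
0.0728578901763697 1.5743351334216902
0.07209461662029865 1.5733062156339388
1.5 [551.66438706 218.97999545]
1.55 [557.60963633 235.38085348]
1.6 [562.71246376 251.95256227]
1.65 [566.97042254 268.64749373]
```

```bash
python3 - <<'E'
from h import *
p,o=lev(1.5,.035,.16); r.reach(p,o); p,o=lev(1.5,.035); r.move_straight(p,o,velocity=.15)
for q in (1.5,1.56,1.62,1.675):
    p,o=lev(q); r.move_straight(p,o,velocity=.04)
r.dwell(.1); print(P(),r.get_force())
p,o=lev(1.675,.035); r.move_straight(p,o,velocity=.1)
r.move_straight(p[:2]+[.16],velocity=.2); r.reach(S(-.14,.01,.15),ori(A))
c=r.calibration("wrist"); im=r.grab_frame("wrist"); np.save("c6.npy",c,allow_pickle=True); cv2.imwrite("pics/w6raw.png",im)
cv2.imwrite("pics/w6.png",cv2.resize(im[50:250,180:380],(600,600),interpolation=cv2.INTER_CUBIC)); print(r.get_time())
for q in(1.65,1.7,1.75): a=.35-q; print(q,(proj(c,S(-.077+.072*np.cos(a),.052+.072*np.sin(a),.088))-[180,50])*3)
E
```

```text
[-40.90579624 -13.11481293  71.00862073] [ 0.30631894 -0.29848487 -0.19535725]
36.1833
1.65 [566.94121484 267.95640243]
1.7 [570.36535028 284.73312019]
1.75 [572.94726712 301.54112675]
```

View pics/w6.png

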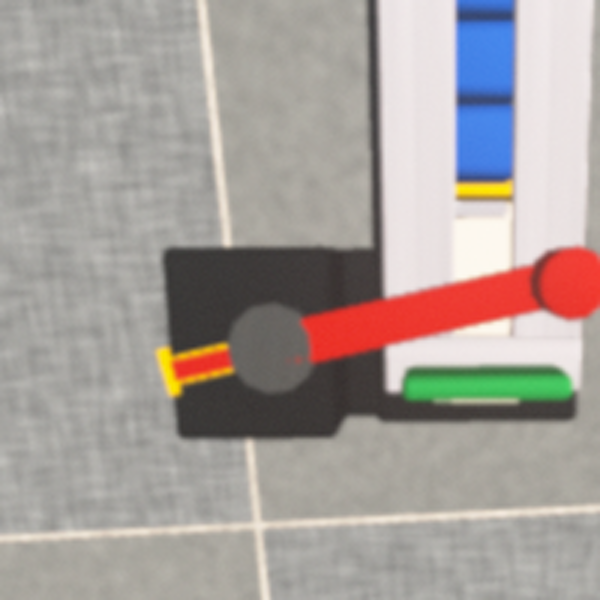

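The picture shows the red pointer at about (200,362), centred on the yellow stripe. The post top at (573,283) corresponds to q ≈ 1.70. The rail is shut and the strip's tail is still on the catch, so I am handing in.

```bash
python3 -c "
from bench import r
print(r.get_force(),r.get_time()); r.finish_job()"
```

```text
[-0.18862914  0.13229253  0.27279163] 36.1833
the job is handed in; nothing more can be done
```

The job is done and handed in at 36.2 s, in the order asked: strip, then rail, then lever.

- **Strip:** I pushed it onto the catch and backed off. In the picture afterwards the tail measured x ≈ -40.8 mm against the catch edge at -41 mm. It was still there in the last picture.
- **Rail:** I pushed it until the force jumped to 12.7 N against a hard stop. The fin measured x ≈ -84.5 mm, where -85 mm is shut. A rougher first reading gave about -81 mm. The fingertip position at the stop also suggested about -82 mm if the finger is 20 mm wide. I settled on shut because the fin's outline in two pictures matched -84.5 mm and the stop was rigid.
- **Lever:** I pushed it in two stages with a look in between. The post gives q ≈ 1.70 and the red pointer lies centred on the yellow stripe.

The robot ended clear of everything, with the wrist force near zero. I touched none of the other objects, though I took no final overview picture of the cupboard to confirm that.

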